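Feel for a clear socket and park the spindle

ROBOT

A 6-joint arm with a two-finger parallel gripper is mounted at the origin on a cart in front of the work surface, level with it; the furniture and walls round the work are solid. World frame = base frame: x ahead of the robot, y to its left, z up, the work surface at z = 0. Lengths are in m, angles in rad, forces in N, time in s.
With the tool pointing down it reaches from about 0.375 to 0.975 m from the base axis. Payload 3.8 kg.
Tool frame: the origin (TCP) lies midway between the tips of the shut fingers; the grasp point (between the pads) lies 19 mm behind it; z points along the fingers, y is the line along which they close (so a half turn about z gives the same grasp; the last joint's range is limited). The gripper opens to 88 mm and grips with 3 to 60 N. Pads are 18 mm wide; open, the fingers measure 123 mm over their backs; the gripper's body (75 mm by 187 mm) begins 45 mm behind the grasp point.
Start: joints at [1.168, 0.264, 1.604, -0, 1.274, -0.037], TCP at [0.241, 0.63, 0.239] pointing down, gripper open.
Joint ranges: [-2.63, 2.63], [-0.94, 2.18], [0.31, 2.57], [-1.31, 4.45], [0, 2.66], [-2.55, 2.55]. Speed limits (rad/s): [2.57, 2.57, 3.14, 3.14, 3.14, 3.14].

INTERFACE

Orientations are given as a unit quaternion [w, x, y, z].
In Python, from rig import status, vision, r gives the robot as it stands.
- The arm moves only by the tool play_rows, never from a script. Its argument "rows" is a list of rows, each an object of numbers: "tx", "ty", "tz": the shift along the tool's x, y, z in cm; "wx", "wy", "wz": the turn, a rotation vector about the tool's x, y, z in degrees; "grip": the opening, from -1 (shut) to 1 (fully open). In form: [{"tx": .., "ty": .., "tz": .., "wx": .., "wy": .., "wz": .., "grip": ..}, ...]. A call has exactly 8 rows; each row is the pose to reach, as a shift and turn from the pose commanded when the call began, along the tool's axes at that moment; what a row does not reach only later rows make up. A row lasts 1/10 s, in which the tool goes at most 50 mm and 8.59 degrees, less where a joint would pass 70% of its speed; a pose out of reach is approached as far as the arm can. A call with a gripper value outside its range is refused whole. The fingers move at their own pace and stop on an object; the grip force is fixed at half the most. Time passes only in rows, so rows that repeat a pose let the fingers close, or fill a call up. It gives the time, the measured TCP pose, the force, the opening and the grip force at its end, in the units of the state.
- status.observe(): the state, without advancing time (a new reading comes with each control period).
- vision.camera(name): name is "scene" or "top" or "wrist"; returns the picture (400x640x3 uint8, red, green, blue); there is no depth.
- vision.camera_params(name): a dict with "mtx" (3x3 intrinsics, pixels), "R" (3x3) and "t" (3): a world point X has camera coordinates R X + t; the wrist camera has in their place "T_tool_cam" (4x4, takes a point from camera to tool coordinates, whose origin is the TCP and whose axes are the flange's). Camera axes: x right, y down, z forward; pixel columns grow to the right and rows downward; lengths in m; the calibration is good to about 2 mm. A picture is of the moment at which its call begins: read the wrist's pose just before it. camera_params takes no time and is no camera call.
- r.close_job(): hands the job in; it is judged then, once.
Trained networks look in the newest picture that a camera, given by its name, has taken for a name from the list of things; names that differ only in an ending like _2 or _b are one class to them, and where a whole thing is asked for, a point or a joint stands for the part that bears it (a point fixed in the world has none). Each returns a list of dicts, best first, with "p" (0 to 1); they miss things now and then, are a little off and sometimes report something else, mostly with a low value. They report only what shows in the picture. A call takes as long as a camera call. They do not tell look-alikes from the thing itself.
- vision.outline_of(camera, label): "region" (400x640 bool, what is visible of it) and "location" ([column, row] in pixels, amid what is visible of it).
The state is a dict: "clock": time; "joint_positions": joint angles; "qvel": joint speeds; "tau": joint torques, N m; "ee_pos": TCP position; "orientation": TCP orientation; "ft_force": force on the tool from outside, world axes, zero at the start; "wrist_torque": the same for the moment, N m; "gripper_width": opening from 0.0 (shut) to 1.0 (fully open); "grasp_force": force on a finger pad.
Only numpy, scipy, OpenCV 4.12 (cv2) and the standard library are available. Lean on these libraries where they do the work, as an engineer would, in place of code of your own. Each camera call takes 0.05 s, during which the arm holds its last target. There are 200 camera calls.

TASK

Put the spare cutter spindle away in the tool block. Loose spacer slugs from shorter tools have been left at the bottom of some of its sockets, so first take the drift punch out of its hole and gently feel down the open sockets with it until you touch the bare floor of the clear one, then stand the punch back in its own hole. Then seat the spindle in that clear socket, pressing it gently past the spring ball until its collar lies flat on the block; never press or knock hard on the block, and leave the other parked tool where it is.

Things in the scene. Friction and masses are not known exactly. Their poses are not given: they have to be found in the camera images.
- block: Aluminium tool block, fixed, 70 mm wide (x), 280 long (y), 70 high; origin at the centre of its underside, z up. In one row along y lie four sockets and, at the +y end, the drift punch's hole, at y = -107, -49, 9, 67, 119 mm from its middle. One socket holds the parked tool, two have a leftover aluminium slug (a loose disc 24 mm across, 11 mm high) on the floor, one is clear; which is which changes.
- block_hole0 (a point): Socket 0 of the block: centre of its mouth, level with the block's top; z up, y along the row. Round bore 26 mm across, 60 mm deep to the bare floor, mouth chamfered 2 mm. A spring ball sticks 3 mm out of its +x wall, 20 mm below the mouth: the drift passes beside it, the spindle's shank must be pressed past it (about 5 to 10 N).
- block_hole1 (a point): Socket 1 of the block, centre of its mouth; made like socket 0.
- block_hole2 (a point): Socket 2 of the block, centre of its mouth; made like socket 0.
- block_hole3 (a point): Socket 3 of the block, centre of its mouth; made like socket 0.
- block_hole4 (a point): The drift punch's own hole, centre of its mouth: 17 mm across and also 60 mm deep, so the punch standing in it shows how deep it goes in a clear socket.
- drift: Drift punch, 0.15 kg: plain steel rod 14 mm thick and 95 mm long, above it a ribbed round grip 20 mm thick and 50 mm long. At the start it stands upright in its own hole. Origin at the centre of its flat lower tip, z up along the punch.
- drift_grip (a point): Middle of the drift punch's grip, on its axis, 120 mm above the tip.
- drift_tip (a point): Centre of the drift punch's flat lower tip, 120 mm below drift_grip.
- spindle: Spare spindle, steel, about 0.35 kg, 112 mm high: shank 25 mm across, 58 long, with a holding groove and a 3 mm chamfered foot; collar 42 across, 8 thick; plain stub 22 across, 30 high; threaded end 17 across, 16 high. It stands upright, foot on the worktop, in the 28 mm hole of a drilled plywood offcut (95 x 85 x 24 mm). Origin at the centre of its foot, z up.
- spindle_grip (a point): Point on the axis of the spindle's 22 mm stub, where it is gripped: 84 mm above the foot, 18 mm above the collar's top.
- spindle_collar (a point): Centre of the underside of the spindle's collar, 58 mm above its foot; level with the socket's mouth when the spindle is fully home.
- parked_collar (a point): The other parked tool, a cutter head about 42 mm across, rising 46 mm above the block, on the same kind of shank, fully home in one of the sockets. This point is the centre of the underside of its 42 mm collar, at that socket's mouth.
Things that resemble listed ones, but are neither listed nor needed, are in the scene too. Leave any green or orange look-alike of the drift alone.

How it is judged:
On the way, in this order (a step that is already met when the one before it is completed fails the run):
1. the drift punch's tip touches the bare floor of a clear socket (((z of drift_tip in the frame of block_hole0 below -0.055 m and horizontal distance between drift_tip and block_hole0 below 0.012 m) or (z of drift_tip in the frame of block_hole1 below -0.055 m and horizontal distance between drift_tip and block_hole1 below 0.012 m) or (z of drift_tip in the frame of block_hole2 below -0.055 m and horizontal distance between drift_tip and block_hole2 below 0.012 m) or (z of drift_tip in the frame of block_hole3 below -0.055 m and horizontal distance between drift_tip and block_hole3 below 0.012 m)) and contact force between drift and block above 0.3 N), for 0.05 s.
2. the drift punch stands at the bottom of its own hole again, let go (z of drift_tip in the frame of block_hole4 below -0.054 m and horizontal distance between drift_tip and block_hole4 below 0.006 m and contact force between the fingers and drift below 0.1 N), for 0.2 s.
At the end, for the whole second after the job is handed in: The spindle's collar lies on the block over one socket (underside within 2.5 mm of the mouth's level, axis within 4 mm of the socket's, upright within 0.05 rad) at rest, and the drift punch stands in its own hole, tip within 6 mm of the bottom (((z of spindle_collar in the frame of block_hole0 below 0.0025 m and horizontal distance between spindle_collar and block_hole0 below 0.004 m) or (z of spindle_collar in the frame of block_hole1 below 0.0025 m and horizontal distance between spindle_collar and block_hole1 below 0.004 m) or (z of spindle_collar in the frame of block_hole2 below 0.0025 m and horizontal distance between spindle_collar and block_hole2 below 0.004 m) or (z of spindle_collar in the frame of block_hole3 below 0.0025 m and horizontal distance between spindle_collar and block_hole3 below 0.004 m)) and angle between spindle_collar's own z axis and vertical below 0.05 rad and linear speed of spindle below 0.02 m/s and z of drift_tip in the frame of block_hole4 below -0.054 m and horizontal distance between drift_tip and block_hole4 below 0.006 m); the robot touches nothing.
It fails at once if the tool block is pressed or knocked with more than 45 N (contact force between block and anything else above 45 N).
It fails at once if the other parked tool is moved more than 8 mm (distance of parked_collar from where it was at the start of the episode above 0.008 m).
It also fails if it takes over 72 s, if anything falls off the work surface, if the arm or the gripper's body presses on something with over 40 N, if the wrist force passes 120 N, or if a joint passes its speed limit or range.

## Working session

There is one attempt and no reset: what is moved stays moved. The work goes in short steps, Python scripts to look and compute and a tool call to move; the robot and the scene stay as the last step left them, time stands still between calls to the robot, and variables do not carry over. Pictures are saved under pics/ and viewed, at most 10 in all, crops included, and the job is handed in when it is done.

Besides the shell and the picture viewer there is one more tool, called after "Emit:" as name(argument=value, ...), one argument or row to a line, values as JSON. play_rows: Moves the arm, as the interface text tells. Its arguments: {"type":"object","properties":{"rows":{"type":"array","items":{"type":"object","properties":{"tx":{"type":"number"},"ty":{"type":"number"},"tz":{"type":"number"},"wx":{"type":"number"},"wy":{"type":"number"},"wz":{"type":"number"},"grip":{"type":"number"}}}}},"required":["rows"]}

```bash
mkdir -p pics; ls
python3 - <<'E'
from rig import status, vision, r
import cv2,numpy as np
print(status.observe())
for n in("scene","top"):
    im=vision.camera(n); cv2.imwrite(f"pics/{n}0.png",im[:,:,::-1])
    p=vision.camera_params(n); print(n,p)
    for l in("block","drift","spindle","parked_collar","drift_grip"):
        print(l,[(round(d["p"],2),np.round(d["location"]),d["region"].sum()) for d in vision.outline_of(n,l)])
print(vision.camera_params("wrist"))
E
```

```text
pics
{'clock': 0.0, 'joint_positions': array([ 1.16811004e+00,  2.64716779e-01,  1.60532253e+00, -2.05028184e-05,
        1.27369431e+00, -3.69203167e-02]), 'qvel': array([-0.00176207, -0.00110398, -0.00099511, -0.00068318, -0.00058134,
        0.00039373]), 'tau': array([ 7.47561317e-04, -5.02134597e+01, -3.56867838e+01,  7.25755119e-02,
        2.98167940e-02, -1.52264665e-04]), 'ee_pos': array([0.24117543, 0.62970932, 0.2374403 ]), 'orientation': array([-2.23842285e-04,  1.81862167e-01,  9.83323449e-01, -1.04686403e-03]), 'ft_force': array([-0.04862144,  0.77291528,  0.14087027]), 'wrist_torque': array([0.03334729, 0.01774172, 0.02986392]), 'grasp_force': 0.0, 'gripper_width': 0.9996856085426935}
scene {'mtx': array([[450.17213635,   0.        , 322.6965649 ],
       [  0.        , 450.17213635, 199.85426222],
       [  0.        ,   0.        ,   1.        ]]), 'R': array([[ 0.68835111, -0.72537021,  0.00328701],
       [-0.33064985, -0.31780206, -0.8886352 ],
       [ 0.64563412,  0.61060618, -0.45860295]]), 't': array([-0.39517254,  0.26592824,  0.58953826])}
block [(0.95, arra
[... 1328 characters left out ...]
_grip [(0.65, array([246., 248.]), np.int64(103)), (0.64, array([239., 164.]), np.int64(149)), (0.5, array([240., 201.]), np.int64(102)), (0.48, array([277., 169.]), np.int64(134))]
{'mtx': array([[331.81395868,   0.        , 315.15442108],
       [  0.        , 331.81395868, 205.14697886],
       [  0.        ,   0.        ,   1.        ]]), 'T_tool_cam': array([[-3.61380195e-04, -9.48232301e-01, -3.17577349e-01,
         8.27796696e-02],
       [ 9.99999592e-01, -6.05734667e-04,  6.70693709e-04,
        -1.91321406e-04],
       [-8.28341049e-04, -3.17576977e-01,  9.48232133e-01,
        -1.46366772e-01],
       [ 0.00000000e+00,  0.00000000e+00,  0.00000000e+00,
         1.00000000e+00]])}
```

Run:
```python
import cv2
a=cv2.imread("pics/top0.png")[120:300,200:460]; b=cv2.imread("pics/scene0.png")[110:330,190:450]
cv2.imwrite("pics/top0c.png",cv2.resize(a,None,fx=3,fy=3,interpolation=cv2.INTER_CUBIC))
cv2.imwrite("pics/scene0c.png",cv2.resize(b,None,fx=2.7,fy=2.7,interpolation=cv2.INTER_CUBIC))
```

```text
(no output)
```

View pics/top0c.png

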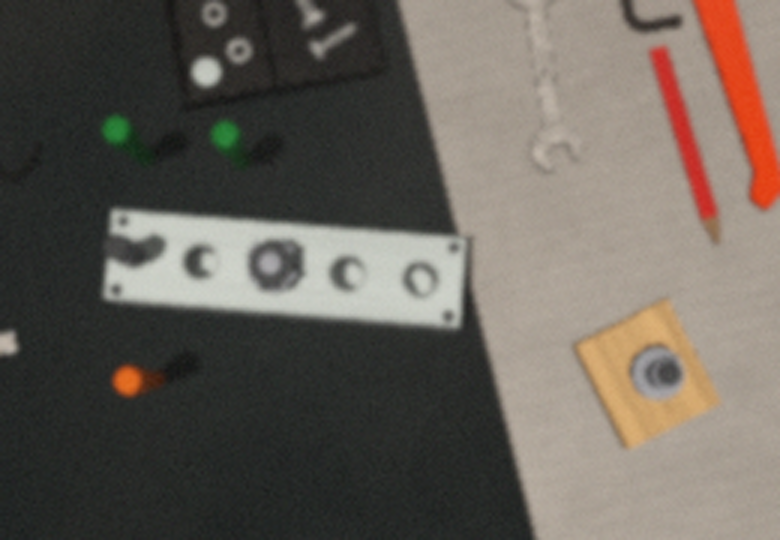

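View pics/scene0c.png

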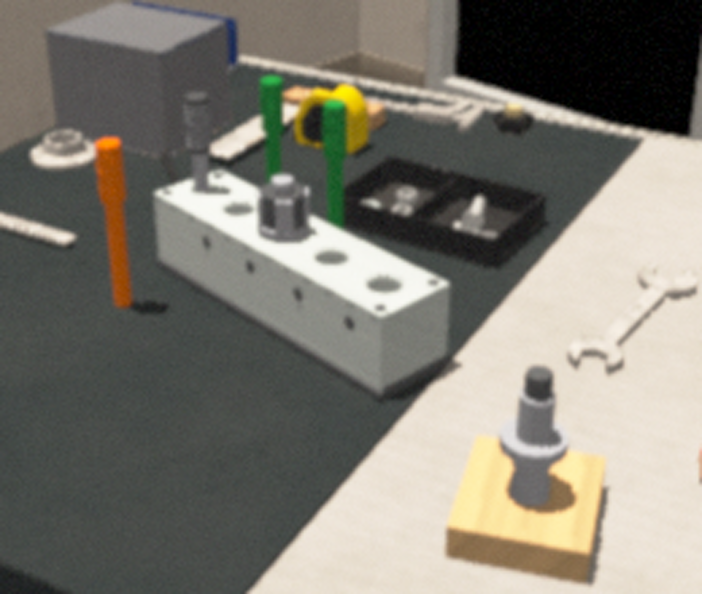

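The real drift is the grey rod standing in the block's +y hole (top ≈ (239,202), scene crop (197,130)). The two green ones (top ≈ (239,163) and (275,165)) and the orange one (≈(243,247)) stand outside the block and are look-alikes. The parked tool is in socket 2, so sockets 0, 1 and 3 are open.

```bash
cat > h.py <<'E'
import cv2,numpy as np
from scipy.spatial.transform import Rotation as Ro
from rig import status, vision, r
def tool():
    s=status.observe(); q=s["orientation"]; return Ro.from_quat([q[1],q[2],q[3],q[0]]).as_matrix(), s["ee_pos"], s
def cam(n):
    p=vision.camera_params(n)
    if n=="wrist":
        R,t,_=tool(); T=p["T_tool_cam"]; Rc=R@T[:3,:3]; c=R@T[:3,3]+t; return p["mtx"],Rc.T,-Rc.T@c
    return p["mtx"],p["R"],p["t"]
def back(c,uv,z):
    K,R,t=c; uv=np.atleast_2d(np.array(uv,float)); d=np.c_[uv,np.ones(len(uv))]@np.linalg.inv(K).T@R; o=-R.T@t
    return o+d*((z-o[2])/d[:,2])[:,None]
def proj(c,X):
    K,R,t=c; x=(np.atleast_2d(X)@R.T+t)@K.T; return x[:,:2]/x[:,2:]
HY=[-.107,-.049,.009,.067,.119]
def delta(target,yaw):  # TCP target world, tool y at angle yaw (deg), pointing down -> tx..cm, turn deg
    R,t,_=tool(); y=np.array([np.cos(np.radians(yaw)),np.sin(np.radians(yaw)),0]); z=np.array([0,0,-1.]); x=np.cross(y,z)
    return np.round(R.T@(np.array(target)-t)*100,2), np.round(np.degrees(Ro.from_matrix(R.T@np.c_[x,y,z]).as_rotvec()),2)
E
python3 - <<'E'
from h import *
c=cam("top"); im=cv2.imread("pics/top0.png"); 
cr=np.array([[111,208],[468,236],[460,328],[103,299]])/3+[200,120]
X=back(c,cr,.07); print("corners",X.round(4), np.linalg.norm(X-np.roll(X,-1,0),axis=1).round(3))
m=X.mean(0); print("ctr",m)
u=(X[0]+X[3]-X[1]-X[2]); u/=np.linalg.norm(u); print("yaw",np.degrees(np.arctan2(-u[0],u[1])))
H=np.array([m+u*h for h in HY]); print(H.round(4)); print(((proj(c,H)-[200,120])*3).round())
print("spindle collar",back(c,np.array([[657,371]])/3+[200,120],.066))
print("looks", back(c,np.array([[117,130],[225,134],[127,380]])/3+[200,120],.145))
s=cam("scene"); print("scene holes crop",((proj(s,H)-[190,110])*2.7).round())
b=(cv2.imread("pics/scene0.png"))
# spindle foot in scene: top of thread scene crop (538,378)
print("spindle thread scene",back(s,np.array([[538,376]])/2.7+[190,110],.112), back(c,np.array([[664,373]])/3+[200,120],.112))
print("drift top scene",back(s,np.array([[197,98]])/2.7+[190,110],.155),"green tops",back(s,np.array([[272,80],[334,104],[109,143]])/2.7+[190,110],.145))
E
```

```text
corners [[ 0.6123  0.2068  0.07  ]
 [ 0.5952 -0.0757  0.07  ]
 [ 0.5226 -0.0703  0.07  ]
 [ 0.5402  0.2106  0.07  ]] [0.283 0.073 0.281 0.072]
ctr [0.56757384 0.06784295 0.07      ]
yaw -3.52458013424946
[[ 0.561  -0.039   0.07  ]
 [ 0.5646  0.0189  0.07  ]
 [ 0.5681  0.0768  0.07  ]
 [ 0.5717  0.1347  0.07  ]
 [ 0.5749  0.1866  0.07  ]]
[[421. 278.]
 [347. 273.]
 [274. 267.]
 [201. 261.]
 [135. 256.]]
spindle collar [[ 0.4917252  -0.22591061  0.066     ]]
looks [[0.66205075 0.19060921 0.145     ]
 [0.66055207 0.11055669 0.145     ]
 [0.47784602 0.17708434 0.145     ]]
scene holes crop [[385. 284.]
 [332. 257.]
 [284. 232.]
 [239. 209.]
 [201. 189.]]
spindle thread scene [[ 0.48610207 -0.22825277  0.112     ]] [[ 0.49011035 -0.22181328  0.112     ]]
drift top scene [[0.57238368 0.1818392  0.155     ]] green tops [[0.66373712 0.19022206 0.145     ]
 [0.65948533 0.10967301 0.145     ]
 [0.47858351 0.17559133 0.145     ]]
```

Run:
```python
from h import *
s=cam("scene"); print("box bottom corners z0",back(s,np.array([[62,133],[160,150],[236,118]])/2.7+[190,110],0).round(3))
print(back(s,np.array([[50,35],[160,50]])/2.7+[190,110],.1).round(3),back(s,np.array([[50,35],[160,50]])/2.7+[190,110],.15).round(3))
print(delta([.573,.185,.215],-3.5))
```

```text
box bottom corners z0 [[0.659 0.531 0.   ]
 [0.704 0.415 0.   ]
 [0.822 0.427 0.   ]]
[[0.679 0.564 0.1  ]
 [0.73  0.437 0.1  ]] [[0.593 0.426 0.15 ]
 [0.638 0.314 0.15 ]]
(array([-46.89, -29.73,   2.37]), array([ 0.  , -0.  , 72.54]))
```

Emit:
play_rows(
  rows=[
    {"tx":-46.9,"ty":-29.7,"tz":2.4,"wz":72.5,"grip":1},
    {"tx":-46.9,"ty":-29.7,"tz":2.4,"wz":72.5,"grip":1},
    {"tx":-46.9,"ty":-29.7,"tz":2.4,"wz":72.5,"grip":1},
    {"tx":-46.9,"ty":-29.7,"tz":2.4,"wz":72.5,"grip":1},
    {"tx":-46.9,"ty":-29.7,"tz":2.4,"wz":72.5,"grip":1},
    {"tx":-46.9,"ty":-29.7,"tz":2.4,"wz":72.5,"grip":1},
    {"tx":-46.9,"ty":-29.7,"tz":2.4,"wz":72.5,"grip":1},
    {"tx":-46.9,"ty":-29.7,"tz":2.4,"wz":72.5,"grip":1},
  ],
)

```text
validation failed for argument at $.ro...
```

Run:
```python
from h import *
print(delta([.573,.185,.215],-3.5), tool()[2]["qvel"].round(3))
```

```text
(array([-46.89, -29.73,   2.37]), array([ 0.  , -0.  , 72.54])) [-0.001 -0.001 -0.    -0.002  0.001 -0.   ]
```

Emit:
play_rows(
  rows=[
    {"tx":-46.9,"ty":-29.7,"tz":2.4,"wx":0,"wy":0,"wz":72.5,"grip":1},
    {"tx":-46.9,"ty":-29.7,"tz":2.4,"wx":0,"wy":0,"wz":72.5,"grip":1},
    {"tx":-46.9,"ty":-29.7,"tz":2.4,"wx":0,"wy":0,"wz":72.5,"grip":1},
    {"tx":-46.9,"ty":-29.7,"tz":2.4,"wx":0,"wy":0,"wz":72.5,"grip":1},
    {"tx":-46.9,"ty":-29.7,"tz":2.4,"wx":0,"wy":0,"wz":72.5,"grip":1},
    {"tx":-46.9,"ty":-29.7,"tz":2.4,"wx":0,"wy":0,"wz":72.5,"grip":1},
    {"tx":-46.9,"ty":-29.7,"tz":2.4,"wx":0,"wy":0,"wz":72.5,"grip":1},
    {"tx":-46.9,"ty":-29.7,"tz":2.4,"wx":0,"wy":0,"wz":72.5,"grip":1},
  ],
)

```text
clock: 1.4
ee_pos: [0.4812, 0.3082, 0.2218]
orientation: [0.0, 0.707, 0.707, 0.001]
ft_force: [0.2, 0.1, -0.3]
gripper_width: 0.996
grasp_force: 0.0
```

Run:
```python
from h import *
print(delta([.573,.185,.215],-3.5), tool()[1:])
```

```text
(array([-12.32,   9.19,   0.68]), array([ 0.05, -0.03,  3.44])) (array([0.4812464 , 0.3082444 , 0.22181018]), {'clock': 1.4, 'joint_positions': array([5.26075143e-01, 8.00195164e-02, 1.84947334e+00, 3.28380250e-05,
       1.21104735e+00, 5.27081694e-01]), 'qvel': array([-8.75565348e-01,  4.94650364e-02, -1.12620090e-02, -4.23482777e-04,
       -4.46982718e-02,  6.21209173e-01]), 'tau': array([ 4.37501058e+00, -4.08326304e+01, -3.39744687e+01,  3.64327733e-02,
        3.02672395e-01, -6.58448115e-01]), 'ee_pos': array([0.4812464 , 0.3082444 , 0.22181018]), 'orientation': array([1.19822878e-04, 7.07466543e-01, 7.06746641e-01, 5.12631893e-04]), 'ft_force': array([ 0.20107927,  0.12826848, -0.34945421]), 'wrist_torque': array([-0.02931179,  0.02875762,  0.0204965 ]), 'grasp_force': 0.0, 'gripper_width': 0.9964728134047568})
```

Emit:
play_rows(
  rows=[
    {"tx":-11.0,"ty":8.2,"tz":0.7,"wx":0,"wy":0,"wz":2,"grip":1},
    {"tx":-11.0,"ty":8.2,"tz":0.7,"wx":0,"wy":0,"wz":2,"grip":1},
    {"tx":-11.0,"ty":8.2,"tz":0.7,"wx":0,"wy":0,"wz":2,"grip":1},
    {"tx":-11.0,"ty":8.2,"tz":0.7,"wx":0,"wy":0,"wz":2,"grip":1},
    {"tx":-11.0,"ty":8.2,"tz":0.7,"wx":0,"wy":0,"wz":2,"grip":1},
    {"tx":-11.0,"ty":8.2,"tz":0.7,"wx":0,"wy":0,"wz":2,"grip":1},
    {"tx":-11.0,"ty":8.2,"tz":0.7,"wx":0,"wy":0,"wz":2,"grip":1},
    {"tx":-11.0,"ty":8.2,"tz":0.7,"wx":0,"wy":0,"wz":2,"grip":1},
  ],
)

```text
clock: 2.2
ee_pos: [0.5622, 0.2015, 0.2146]
orientation: [-0.0, 0.717, 0.697, 0.0]
ft_force: [0.4, -0.1, 0.9]
gripper_width: 0.996
grasp_force: 0.0
```

Run:
```python
from h import *
print(delta([.573,.185,.215],-3.5), tool()[1])
c=cam("wrist"); im=vision.camera("wrist")[:,:,::-1].copy(); 
H=np.array([.5676,.0678,.07])+np.array([[.0615*h,.998*h,0] for h in HY])
print(proj(c,H).round(1))
print("drift top pred",proj(c,[.573,.184,.155]))
for l in("drift_grip","parked_collar"): print(l,[(round(d["p"],2),np.round(d["location"],1),d["region"].sum()) for d in vision.outline_of("wrist",l)])
cv2.imwrite("pics/w1.png",im)
```

```text
(array([-1.62,  1.13, -0.04]), array([ 0.01, -0.01,  1.9 ])) [0.5621627  0.20152575 0.21458507]
[[320.1 393.1]
 [322.1 352. ]
 [324.4 306.5]
 [326.9 255.8]
 [329.4 205.2]]
drift top pred [[331.71068416 248.19676901]]
drift_grip [(0.97, array([440.7, 207.9]), np.int64(1815)), (0.95, array([216. , 231.8]), np.int64(1492)), (0.74, array([404.6, 250.7]), np.int64(213)), (0.69, array([330.7, 226.7]), np.int64(1420))]
parked_collar [(0.8, array([325.5, 312.3]), np.int64(1533))]
```

View pics/w1.png

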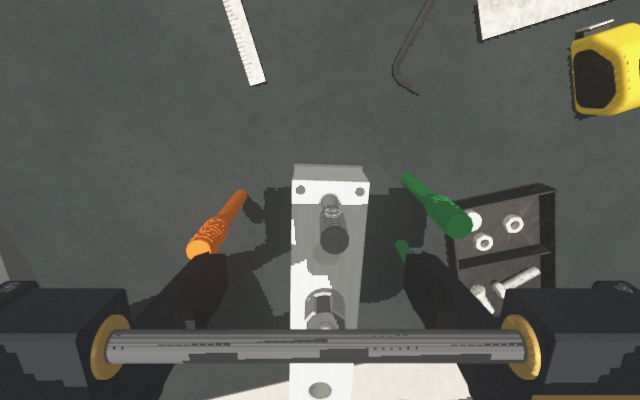

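Wrist view: grey drift head at about (334,237) in the block's end hole, block's +y top corners near (291,205)/(369,204), parked tool at (325,310), orange (205,240) and green (455,215) look-alikes on either side.

Run:
```python
from h import *
c=cam("wrist")
im=cv2.imread("pics/w1.png")[140:280,260:400]; cv2.imwrite("pics/w1c.png",cv2.resize(im,None,fx=4,fy=4,interpolation=cv2.INTER_CUBIC))
print("drift top",back(c,[[334,237]],.155))
for z in(.07,0): print(z,back(c,[[293,165],[363,166],[292,182],[369,181],[291,205],[369,204]],z).round(4))
print("corner pred",proj(c,np.array([.5676,.0678,.07])+.14*np.array([.0615,.998,0])+np.array([[-.035,.002,0],[.035,-.002,0]])))
```

```text
drift top [[0.57490415 0.19185205 0.155     ]]
0.07 [[0.5435 0.2247 0.07  ]
 [0.6056 0.222  0.07  ]
 [0.5418 0.2092 0.07  ]
 [0.6113 0.2081 0.07  ]
 [0.5397 0.1873 0.07  ]
 [0.6118 0.1862 0.07  ]]
0 [[0.5383 0.2105 0.    ]
 [0.6155 0.2072 0.    ]
 [0.5362 0.1913 0.    ]
 [0.6225 0.1899 0.    ]
 [0.5337 0.1642 0.    ]
 [0.6231 0.1628 0.    ]]
corner pred [[291.35804608 181.65630693]
 [368.85458759 183.76193936]]
```

View pics/w1c.png

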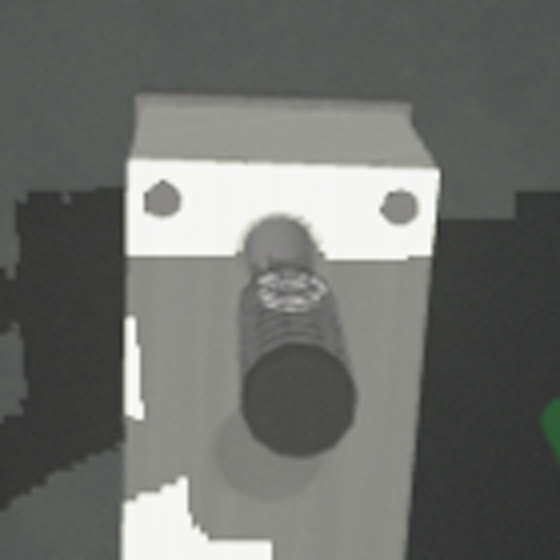

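Emit:
play_rows(
  rows=[
    {"tx":-1.3,"ty":1.3,"tz":0,"wx":0,"wy":0,"wz":1.9,"grip":1},
    {"tx":-1.3,"ty":1.3,"tz":2,"wx":0,"wy":0,"wz":1.9,"grip":1},
    {"tx":-1.3,"ty":1.3,"tz":5,"wx":0,"wy":0,"wz":1.9,"grip":1},
    {"tx":-1.3,"ty":1.3,"tz":8,"wx":0,"wy":0,"wz":1.9,"grip":1},
    {"tx":-1.3,"ty":1.3,"tz":10.3,"wx":0,"wy":0,"wz":1.9,"grip":1},
    {"tx":-1.3,"ty":1.3,"tz":10.3,"wx":0,"wy":0,"wz":1.9,"grip":1},
    {"tx":-1.3,"ty":1.3,"tz":10.3,"wx":0,"wy":0,"wz":1.9,"grip":1},
    {"tx":-1.3,"ty":1.3,"tz":10.3,"wx":0,"wy":0,"wz":1.9,"grip":0},
  ],
)

```text
clock: 3.15
ee_pos: [0.5771, 0.187, 0.1132]
orientation: [0.001, 0.729, 0.684, 0.001]
ft_force: [-0.7, -0.7, 0.9]
gripper_width: 0.932
grasp_force: 0.0
```

Run:
```python
from h import *
print(delta([.575,.1885,.111],-3.5), tool()[1])
c=cam("wrist"); im=vision.camera("wrist")[:,:,::-1]; print(proj(c,[[.575,.1885,.155],[.5749,.1866,.07]]))
cv2.imwrite("pics/w2.png",cv2.resize(im[120:380,180:460],None,fx=2,fy=2))
```

```text
(array([ 0.14, -0.22,  0.22]), array([ 0.16, -0.05, -0.15])) [0.57706562 0.18698403 0.11324143]
[[309.81213241 321.68015183]
 [311.52550672 235.44348708]]
```

View pics/w2.png

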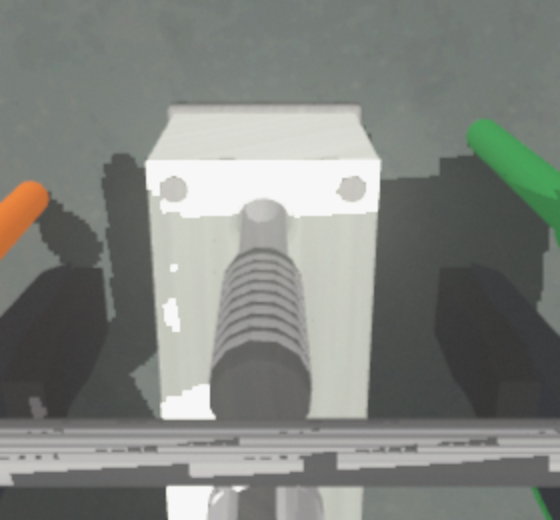

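The drift's head sits at about (311,313), midway between the open fingers, rod entering the block's end hole at (312,235). Closing.

Emit:
play_rows(
  rows=[
    {"tx":0.1,"ty":-0.1,"tz":0.2,"wx":0,"wy":0,"wz":0,"grip":0},
    {"tx":0.1,"ty":-0.1,"tz":0.2,"wx":0,"wy":0,"wz":0,"grip":-0.4},
    {"tx":0.1,"ty":-0.1,"tz":0.2,"wx":0,"wy":0,"wz":0,"grip":-1},
    {"tx":0.1,"ty":-0.1,"tz":0.2,"wx":0,"wy":0,"wz":0,"grip":-1},
    {"tx":0.1,"ty":-0.1,"tz":0.2,"wx":0,"wy":0,"wz":0,"grip":-1},
    {"tx":0.1,"ty":-0.1,"tz":0.2,"wx":0,"wy":0,"wz":0,"grip":-1},
    {"tx":0.1,"ty":-0.1,"tz":0.2,"wx":0,"wy":0,"wz":0,"grip":-1},
    {"tx":0.1,"ty":-0.1,"tz":0.2,"wx":0,"wy":0,"wz":0,"grip":-1},
  ],
)

```text
clock: 4.0
ee_pos: [0.5746, 0.188, 0.1094]
orientation: [0.0, 0.729, 0.684, 0.0]
ft_force: [0.8, 0.5, -0.7]
gripper_width: 0.213
grasp_force: 30.0
```

Emit:
play_rows(
  rows=[
    {"tx":0,"ty":0,"tz":0,"wx":0,"wy":0,"wz":0,"grip":-1},
    {"tx":0,"ty":0,"tz":0,"wx":0,"wy":0,"wz":0,"grip":-1},
    {"tx":0,"ty":0,"tz":-0.5,"wx":0,"wy":0,"wz":0,"grip":-1},
    {"tx":0,"ty":0,"tz":-2,"wx":0,"wy":0,"wz":0,"grip":-1},
    {"tx":0,"ty":0,"tz":-4,"wx":0,"wy":0,"wz":0,"grip":-1},
    {"tx":0,"ty":0,"tz":-6,"wx":0,"wy":0,"wz":0,"grip":-1},
    {"tx":0,"ty":0,"tz":-7,"wx":0,"wy":0,"wz":0,"grip":-1},
    {"tx":0,"ty":0,"tz":-7,"wx":0,"wy":0,"wz":0,"grip":-1},
  ],
)

```text
clock: 4.8
ee_pos: [0.5759, 0.1885, 0.1823]
orientation: [0.001, 0.729, 0.684, 0.002]
ft_force: [-0.4, -0.4, -1.3]
gripper_width: 0.215
grasp_force: 30.0
```

Run:
```python
from h import *
R,t,s=tool(); print(R.round(4),t,s["ft_force"],s["gripper_width"],s["grasp_force"])
H=np.array([.5676,.0678,.07])+np.array([[.0615*h,.998*h,0] for h in HY])
print(H)
c=cam("wrist"); im=vision.camera("wrist")[:,:,::-1]
print("pred tip, base, top",proj(c,[t+[0,0,.019+d] for d in(-.12,-.025,.025)]),"holes",proj(c,H))
sc=cam("scene"); im2=vision.camera("scene")[:,:,::-1]; print("scene pred",proj(sc,[t+[0,0,.019+d] for d in(-.12,-.025,.025)]))
a=cv2.resize(im[100:390,200:440],None,fx=1.6,fy=1.6); b=cv2.resize(im2[60:240,190:390],None,fx=2,fy=2)
o=np.zeros((470,800,3),np.uint8); o[:a.shape[0],:a.shape[1]]=a; o[:b.shape[0],400:400+b.shape[1]]=b; cv2.imwrite("pics/w3.png",o)
```

```text
[[ 0.063   0.998   0.0044]
 [ 0.998  -0.063   0.0013]
 [ 0.0016  0.0043 -1.    ]] [0.57594513 0.18845154 0.18234122] [-0.43594985 -0.37432935 -1.27481655] 0.21504859823276304 29.99704834073782
[[ 0.5610195 -0.038986   0.07     ]
 [ 0.5645865  0.018898   0.07     ]
 [ 0.5681535  0.076782   0.07     ]
 [ 0.5717205  0.134666   0.07     ]
 [ 0.5749185  0.186562   0.07     ]]
pred tip, base, top [[314.58577549 205.33030427]
 [315.13214663 263.65853032]
 [315.74076098 328.63157389]] holes [[314.21038074 410.78197705]
 [314.04559083 366.19117497]
 [313.86116209 316.28626362]
 [313.65336138 260.05708676]
 [313.44332039 203.22171086]]
scene pred [[264.14829663 175.29953074]
 [261.72739836 136.05287196]
 [260.36613137 113.98454223]]
```

View pics/w3.png

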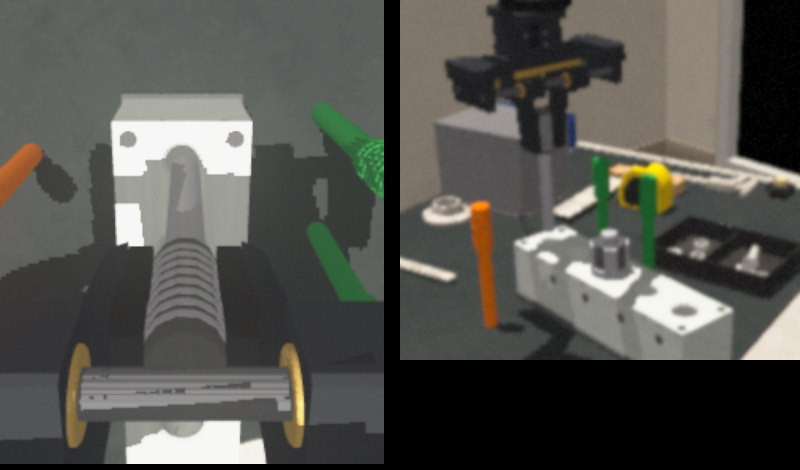

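Emit:
play_rows(
  rows=[
    {"tx":-2.5,"ty":-0.1,"tz":0,"wx":0,"wy":0,"wz":0,"grip":-1},
    {"tx":-5.4,"ty":-0.2,"tz":0,"wx":0,"wy":0,"wz":0,"grip":-1},
    {"tx":-5.4,"ty":-0.2,"tz":0,"wx":0,"wy":0,"wz":0,"grip":-1},
    {"tx":-5.4,"ty":-0.2,"tz":0,"wx":0,"wy":0,"wz":0,"grip":-1},
    {"tx":-5.4,"ty":-0.2,"tz":0.5,"wx":0,"wy":0,"wz":0,"grip":-1},
    {"tx":-5.4,"ty":-0.2,"tz":1.0,"wx":0,"wy":0,"wz":0,"grip":-1},
    {"tx":-5.4,"ty":-0.2,"tz":1.4,"wx":0,"wy":0,"wz":0,"grip":-1},
    {"tx":-5.4,"ty":-0.2,"tz":1.8,"wx":0,"wy":0,"wz":0,"grip":-1},
  ],
)

```text
clock: 5.7
ee_pos: [0.5688, 0.1347, 0.1606]
orientation: [-0.0, 0.729, 0.685, -0.0]
ft_force: [-0.1, 1.0, -0.3]
gripper_width: 0.216
grasp_force: 30.0
```

Emit:
play_rows(
  rows=[
    {"tx":0,"ty":0.1,"tz":0.5,"wx":0,"wy":0,"wz":0,"grip":-1},
    {"tx":0,"ty":0.1,"tz":1.1,"wx":0,"wy":0,"wz":0,"grip":-1},
    {"tx":0,"ty":0.1,"tz":1.7,"wx":0,"wy":0,"wz":0,"grip":-1},
    {"tx":0,"ty":0.1,"tz":2.3,"wx":0,"wy":0,"wz":0,"grip":-1},
    {"tx":0,"ty":0.1,"tz":2.8,"wx":0,"wy":0,"wz":0,"grip":-1},
    {"tx":0,"ty":0.1,"tz":3.2,"wx":0,"wy":0,"wz":0,"grip":-1},
    {"tx":0,"ty":0.1,"tz":3.5,"wx":0,"wy":0,"wz":0,"grip":-1},
    {"tx":0,"ty":0.1,"tz":3.6,"wx":0,"wy":0,"wz":0,"grip":-1},
  ],
)

```text
clock: 6.5
ee_pos: [0.5699, 0.1341, 0.125]
orientation: [-0.0, 0.729, 0.684, -0.0]
ft_force: [0.2, -0.3, -1.4]
gripper_width: 0.219
grasp_force: 30.0
```

Emit:
play_rows(
  rows=[
    {"tx":0,"ty":0,"tz":0,"wx":0,"wy":0,"wz":0,"grip":-1},
    {"tx":0,"ty":0,"tz":0.1,"wx":0,"wy":0,"wz":0,"grip":-1},
    {"tx":0,"ty":0,"tz":0.15,"wx":0,"wy":0,"wz":0,"grip":-1},
    {"tx":0,"ty":0,"tz":0.2,"wx":0,"wy":0,"wz":0,"grip":-1},
    {"tx":0,"ty":0,"tz":0.25,"wx":0,"wy":0,"wz":0,"grip":-1},
    {"tx":0,"ty":0,"tz":0.3,"wx":0,"wy":0,"wz":0,"grip":-1},
    {"tx":0,"ty":0,"tz":0.35,"wx":0,"wy":0,"wz":0,"grip":-1},
    {"tx":0,"ty":0,"tz":0.35,"wx":0,"wy":0,"wz":0,"grip":-1},
  ],
)

```text
clock: 7.3
ee_pos: [0.57, 0.1342, 0.1218]
orientation: [-0.0, 0.729, 0.684, -0.0]
ft_force: [0.1, 0.6, -1.1]
gripper_width: 0.22
grasp_force: 30.0
```

Emit:
play_rows(
  rows=[
    {"tx":0,"ty":0,"tz":0.1,"wx":0,"wy":0,"wz":0,"grip":-1},
    {"tx":0,"ty":0,"tz":0.15,"wx":0,"wy":0,"wz":0,"grip":-1},
    {"tx":0,"ty":0,"tz":0.2,"wx":0,"wy":0,"wz":0,"grip":-1},
    {"tx":0,"ty":0,"tz":0.25,"wx":0,"wy":0,"wz":0,"grip":-1},
    {"tx":0,"ty":0,"tz":0.3,"wx":0,"wy":0,"wz":0,"grip":-1},
    {"tx":0,"ty":0,"tz":0.35,"wx":0,"wy":0,"wz":0,"grip":-1},
    {"tx":0,"ty":0,"tz":0.35,"wx":0,"wy":0,"wz":0,"grip":-1},
    {"tx":0,"ty":0,"tz":0.35,"wx":0,"wy":0,"wz":0,"grip":-1},
  ],
)

```text
clock: 8.1
ee_pos: [0.5706, 0.1343, 0.1203]
orientation: [0.0, 0.729, 0.684, 0.001]
ft_force: [-3.1, -1.0, 9.2]
gripper_width: 0.218
grasp_force: 30.0
```

Force 9 N at TCP 0.120, 11 mm above the own-hole depth (0.109): socket 3 holds a slug. On to socket 1, over the parked tool.

Emit:
play_rows(
  rows=[
    {"tx":0,"ty":0,"tz":-3,"wx":0,"wy":0,"wz":0,"grip":-1},
    {"tx":0,"ty":0,"tz":-7,"wx":0,"wy":0,"wz":0,"grip":-1},
    {"tx":0,"ty":0,"tz":-11,"wx":0,"wy":0,"wz":0,"grip":-1},
    {"tx":0,"ty":0,"tz":-13,"wx":0,"wy":0,"wz":0,"grip":-1},
    {"tx":-3,"ty":0,"tz":-13,"wx":0,"wy":0,"wz":0,"grip":-1},
    {"tx":-7,"ty":0,"tz":-13,"wx":0,"wy":0,"wz":0,"grip":-1},
    {"tx":-11,"ty":0,"tz":-13,"wx":0,"wy":0,"wz":0,"grip":-1},
    {"tx":-11.6,"ty":0,"tz":-13,"wx":0,"wy":0,"wz":0,"grip":-1},
  ],
)

```text
clock: 8.9
ee_pos: [0.5623, 0.015, 0.2482]
orientation: [0.001, 0.73, 0.683, -0.001]
ft_force: [-0.4, 0.5, -1.0]
gripper_width: 0.216
grasp_force: 30.0
```

Emit:
play_rows(
  rows=[
    {"tx":0,"ty":0,"tz":0,"wx":0,"wy":0,"wz":0,"grip":-1},
    {"tx":0,"ty":0,"tz":1,"wx":0,"wy":0,"wz":0,"grip":-1},
    {"tx":0,"ty":0,"tz":3,"wx":0,"wy":0,"wz":0,"grip":-1},
    {"tx":0,"ty":0,"tz":5,"wx":0,"wy":0,"wz":0,"grip":-1},
    {"tx":0,"ty":0,"tz":6,"wx":0,"wy":0,"wz":0,"grip":-1},
    {"tx":0,"ty":0,"tz":6.5,"wx":0,"wy":0,"wz":0,"grip":-1},
    {"tx":0,"ty":0,"tz":6.5,"wx":0,"wy":0,"wz":0,"grip":-1},
    {"tx":0,"ty":0,"tz":6.5,"wx":0,"wy":0,"wz":0,"grip":-1},
  ],
)

```text
clock: 9.7
ee_pos: [0.5634, 0.0188, 0.1841]
orientation: [0.0, 0.729, 0.685, 0.0]
ft_force: [0.0, -0.3, -0.8]
gripper_width: 0.22
grasp_force: 30.0
```

Emit:
play_rows(
  rows=[
    {"tx":0,"ty":0,"tz":0.7,"wx":0,"wy":0,"wz":0,"grip":-1},
    {"tx":0,"ty":0,"tz":1.5,"wx":0,"wy":0,"wz":0,"grip":-1},
    {"tx":0,"ty":0,"tz":2.4,"wx":0,"wy":0,"wz":0,"grip":-1},
    {"tx":0,"ty":0,"tz":3.4,"wx":0,"wy":0,"wz":0,"grip":-1},
    {"tx":0,"ty":0,"tz":4.4,"wx":0,"wy":0,"wz":0,"grip":-1},
    {"tx":0,"ty":0,"tz":5.2,"wx":0,"wy":0,"wz":0,"grip":-1},
    {"tx":0,"ty":0,"tz":5.7,"wx":0,"wy":0,"wz":0,"grip":-1},
    {"tx":0,"ty":0,"tz":5.9,"wx":0,"wy":0,"wz":0,"grip":-1},
  ],
)

```text
clock: 10.5
ee_pos: [0.5623, 0.0184, 0.1234]
orientation: [-0.0, 0.729, 0.684, -0.001]
ft_force: [-0.7, -0.8, -2.0]
gripper_width: 0.217
grasp_force: 30.0
```

Emit:
play_rows(
  rows=[
    {"tx":0,"ty":0,"tz":0.1,"wx":0,"wy":0,"wz":0,"grip":-1},
    {"tx":0,"ty":0,"tz":0.2,"wx":0,"wy":0,"wz":0,"grip":-1},
    {"tx":0,"ty":0,"tz":0.3,"wx":0,"wy":0,"wz":0,"grip":-1},
    {"tx":0,"ty":0,"tz":0.4,"wx":0,"wy":0,"wz":0,"grip":-1},
    {"tx":0,"ty":0,"tz":0.5,"wx":0,"wy":0,"wz":0,"grip":-1},
    {"tx":0,"ty":0,"tz":0.6,"wx":0,"wy":0,"wz":0,"grip":-1},
    {"tx":0,"ty":0,"tz":0.7,"wx":0,"wy":0,"wz":0,"grip":-1},
    {"tx":0,"ty":0,"tz":0.7,"wx":0,"wy":0,"wz":0,"grip":-1},
  ],
)

```text
clock: 11.3
ee_pos: [0.5626, 0.0184, 0.1172]
orientation: [-0.0, 0.729, 0.684, -0.0]
ft_force: [0.4, 0.6, -0.5]
gripper_width: 0.217
grasp_force: 30.0
```

Emit:
play_rows(
  rows=[
    {"tx":0,"ty":0,"tz":0.2,"wx":0,"wy":0,"wz":0,"grip":-1},
    {"tx":0,"ty":0,"tz":0.4,"wx":0,"wy":0,"wz":0,"grip":-1},
    {"tx":0,"ty":0,"tz":0.55,"wx":0,"wy":0,"wz":0,"grip":-1},
    {"tx":0,"ty":0,"tz":0.65,"wx":0,"wy":0,"wz":0,"grip":-1},
    {"tx":0,"ty":0,"tz":0.75,"wx":0,"wy":0,"wz":0,"grip":-1},
    {"tx":0,"ty":0,"tz":0.85,"wx":0,"wy":0,"wz":0,"grip":-1},
    {"tx":0,"ty":0,"tz":0.9,"wx":0,"wy":0,"wz":0,"grip":-1},
    {"tx":0,"ty":0,"tz":0.9,"wx":0,"wy":0,"wz":0,"grip":-1},
  ],
)

```text
clock: 12.1
ee_pos: [0.5631, 0.0184, 0.1093]
orientation: [0.0, 0.729, 0.684, 0.0]
ft_force: [-0.9, -0.2, 5.3]
gripper_width: 0.219
grasp_force: 30.0
```

Bare floor of socket 1 felt at own-hole depth (0.1093, 5 N): socket 1 is the clear one. Return the drift.

Emit:
play_rows(
  rows=[
    {"tx":0,"ty":0,"tz":0.05,"wx":0,"wy":0,"wz":0,"grip":-1},
    {"tx":0,"ty":0,"tz":0.05,"wx":0,"wy":0,"wz":0,"grip":-1},
    {"tx":0,"ty":0,"tz":-3,"wx":0,"wy":0,"wz":0,"grip":-1},
    {"tx":0,"ty":0,"tz":-7,"wx":0,"wy":0,"wz":0,"grip":-1},
    {"tx":0,"ty":0,"tz":-11,"wx":0,"wy":0,"wz":0,"grip":-1},
    {"tx":0,"ty":0,"tz":-13.5,"wx":0,"wy":0,"wz":0,"grip":-1},
    {"tx":2,"ty":0,"tz":-13.5,"wx":0,"wy":0,"wz":0,"grip":-1},
    {"tx":6,"ty":0,"tz":-13.5,"wx":0,"wy":0,"wz":0,"grip":-1},
  ],
)

```text
clock: 12.9
ee_pos: [0.5676, 0.0769, 0.2449]
orientation: [0.001, 0.73, 0.683, 0.001]
ft_force: [0.9, 0.3, -2.6]
gripper_width: 0.218
grasp_force: 30.0
```

Emit:
play_rows(
  rows=[
    {"tx":4,"ty":0,"tz":0,"wx":0,"wy":0,"wz":0,"grip":-1},
    {"tx":8,"ty":0.1,"tz":0,"wx":0,"wy":0,"wz":0,"grip":-1},
    {"tx":11,"ty":0.1,"tz":2,"wx":0,"wy":0,"wz":0,"grip":-1},
    {"tx":11,"ty":0.1,"tz":5,"wx":0,"wy":0,"wz":0,"grip":-1},
    {"tx":11,"ty":0.1,"tz":6.3,"wx":0,"wy":0,"wz":0,"grip":-1},
    {"tx":11,"ty":0.1,"tz":6.3,"wx":0,"wy":0,"wz":0,"grip":-1},
    {"tx":11,"ty":0.1,"tz":6.3,"wx":0,"wy":0,"wz":0,"grip":-1},
    {"tx":11,"ty":0.1,"tz":6.3,"wx":0,"wy":0,"wz":0,"grip":-1},
  ],
)

```text
clock: 13.7
ee_pos: [0.5756, 0.1876, 0.1821]
orientation: [0.001, 0.729, 0.684, 0.001]
ft_force: [-0.3, 0.5, -1.0]
gripper_width: 0.218
grasp_force: 30.0
```

Run:
```python
from h import *
print(delta([.575,.1882,.17],-3.5))
R,t,s=tool(); c=cam("wrist"); im=vision.camera("wrist")[:,:,::-1]
cv2.imwrite("pics/w4.png",cv2.resize(im[140:300,260:380],None,fx=4.5,fy=3.75)[:600])
print(t, "tip",proj(c,t+R@[0,0,.0995]),"hole",proj(c,[.5749,.1866,.07]))
for _ in range(5): print(tool()[1])
```

```text
(array([ 0.06, -0.07,  1.21]), array([ 0.14, -0.05, -0.18]))
[0.57561689 0.1875725  0.18206808] tip [[315.1430962  205.74649748]] hole [[314.00263575 202.14288881]]
[0.5757124  0.18758762 0.18224083]
[0.5757124  0.18758762 0.18224083]
[0.5757124  0.18758762 0.18224083]
[0.5757124  0.18758762 0.18224083]
[0.5757124  0.18758762 0.18224083]
```

View pics/w4.png

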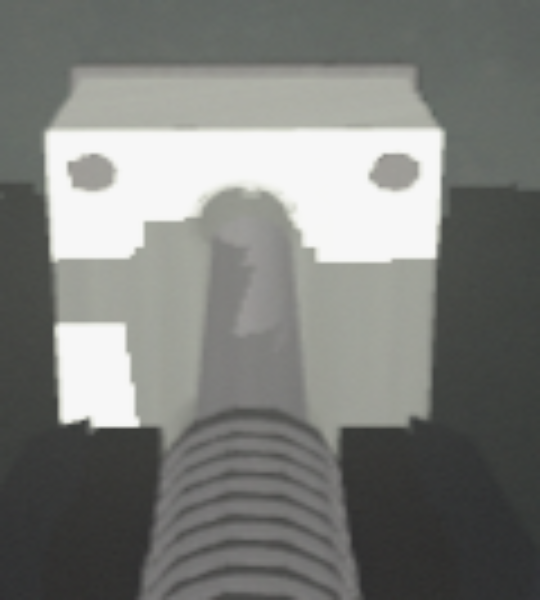

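Tip sits right over hole 4's mouth (crop mouth cols 203–295, rod 208–298), about 1 mm too far to the right; shift ty −0.1 and lower.

Emit:
play_rows(
  rows=[
    {"tx":0.05,"ty":-0.1,"tz":0,"wx":0,"wy":0,"wz":0,"grip":-1},
    {"tx":0.05,"ty":-0.1,"tz":0.4,"wx":0,"wy":0,"wz":0,"grip":-1},
    {"tx":0.05,"ty":-0.1,"tz":0.8,"wx":0,"wy":0,"wz":0,"grip":-1},
    {"tx":0.05,"ty":-0.1,"tz":1.1,"wx":0,"wy":0,"wz":0,"grip":-1},
    {"tx":0.05,"ty":-0.1,"tz":1.3,"wx":0,"wy":0,"wz":0,"grip":-1},
    {"tx":0.05,"ty":-0.1,"tz":1.5,"wx":0,"wy":0,"wz":0,"grip":-1},
    {"tx":0.05,"ty":-0.1,"tz":1.7,"wx":0,"wy":0,"wz":0,"grip":-1},
    {"tx":0.05,"ty":-0.1,"tz":1.8,"wx":0,"wy":0,"wz":0,"grip":-1},
  ],
)

```text
clock: 14.55
ee_pos: [0.5734, 0.1886, 0.1621]
orientation: [-0.0, 0.729, 0.684, -0.0]
ft_force: [0.0, 0.4, -1.8]
gripper_width: 0.217
grasp_force: 30.0
```

Emit:
play_rows(
  rows=[
    {"tx":0,"ty":0.05,"tz":0.6,"wx":0,"wy":0,"wz":0,"grip":-1},
    {"tx":0,"ty":0.05,"tz":1.3,"wx":0,"wy":0,"wz":0,"grip":-1},
    {"tx":0,"ty":0.05,"tz":2.0,"wx":0,"wy":0,"wz":0,"grip":-1},
    {"tx":0,"ty":0.05,"tz":2.7,"wx":0,"wy":0,"wz":0,"grip":-1},
    {"tx":0,"ty":0.05,"tz":3.4,"wx":0,"wy":0,"wz":0,"grip":-1},
    {"tx":0,"ty":0.05,"tz":4.0,"wx":0,"wy":0,"wz":0,"grip":-1},
    {"tx":0,"ty":0.05,"tz":4.5,"wx":0,"wy":0,"wz":0,"grip":-1},
    {"tx":0,"ty":0.05,"tz":4.8,"wx":0,"wy":0,"wz":0,"grip":-1},
  ],
)

```text
clock: 15.35
ee_pos: [0.5738, 0.1885, 0.1137]
orientation: [-0.0, 0.729, 0.684, -0.0]
ft_force: [0.1, -0.6, -1.9]
gripper_width: 0.22
grasp_force: 30.0
```

Near the floor; lower the last 4 mm and release.

Emit:
play_rows(
  rows=[
    {"tx":0,"ty":0,"tz":0.1,"wx":0,"wy":0,"wz":0,"grip":-1},
    {"tx":0,"ty":0,"tz":0.2,"wx":0,"wy":0,"wz":0,"grip":-1},
    {"tx":0,"ty":0,"tz":0.3,"wx":0,"wy":0,"wz":0,"grip":-1},
    {"tx":0,"ty":0,"tz":0.4,"wx":0,"wy":0,"wz":0,"grip":-1},
    {"tx":0,"ty":0,"tz":0.4,"wx":0,"wy":0,"wz":0,"grip":-0.3},
    {"tx":0,"ty":0,"tz":0.4,"wx":0,"wy":0,"wz":0,"grip":0.4},
    {"tx":0,"ty":0,"tz":0.4,"wx":0,"wy":0,"wz":0,"grip":0.4},
    {"tx":0,"ty":0,"tz":0.4,"wx":0,"wy":0,"wz":0,"grip":0.4},
  ],
)

```text
clock: 16.15
ee_pos: [0.5742, 0.1886, 0.1107]
orientation: [0.0, 0.729, 0.684, 0.0]
ft_force: [0.3, 0.2, -0.1]
gripper_width: 0.557
grasp_force: 0.0
```

Emit:
play_rows(
  rows=[
    {"tx":0,"ty":0,"tz":0,"wx":0,"wy":0,"wz":0,"grip":0.6},
    {"tx":0,"ty":0,"tz":0,"wx":0,"wy":0,"wz":0,"grip":0.6},
    {"tx":0,"ty":0,"tz":-2,"wx":0,"wy":0,"wz":0,"grip":0.6},
    {"tx":0,"ty":0,"tz":-6,"wx":0,"wy":0,"wz":0,"grip":0.6},
    {"tx":0,"ty":0,"tz":-10,"wx":0,"wy":0,"wz":0,"grip":0.6},
    {"tx":0,"ty":0,"tz":-12,"wx":0,"wy":0,"wz":0,"grip":0.6},
    {"tx":0,"ty":0,"tz":-12,"wx":0,"wy":0,"wz":0,"grip":0.6},
    {"tx":0,"ty":0,"tz":-12,"wx":0,"wy":0,"wz":0,"grip":0.6},
  ],
)

```text
clock: 16.95
ee_pos: [0.5739, 0.1885, 0.2301]
orientation: [0.0, 0.729, 0.684, 0.0]
ft_force: [-1.2, 0.7, -0.2]
gripper_width: 0.798
grasp_force: 0.0
```

Run:
```python
from h import *
print(tool()[1])
# drift top still at 0.155? 
c=cam("wrist"); im=vision.camera("wrist")[:,:,::-1]; print(proj(c,[[.574,.1885,.155],[.5749,.1866,.07]]))
print([(round(d["p"],2),np.round(d["location"],1)) for d in vision.outline_of("wrist","drift_grip")])
cv2.imwrite("pics/w5.png",im)
print(delta([.4905,-.2235,.20],-30),delta([.4905,-.2235,.20],-90))
```

```text
[0.57389083 0.18848193 0.23011474]
[[315.28264184 216.62681363]
 [316.27423615 187.36791027]]
[(0.78, array([315.2, 205.8])), (0.74, array([398.3, 239.5])), (0.68, array([421.2, 183.6])), (0.62, array([200.2, 219.2]))]
(array([-41.6 ,  -5.6 ,   2.87]), array([-0.18,  0.12, 26.39])) (array([-41.6 ,  -5.6 ,   2.87]), array([-0.11,  0.21, 86.39]))
```

Emit:
play_rows(
  rows=[
    {"tx":-5,"ty":-0.7,"tz":0,"wx":0,"wy":0,"wz":0,"grip":1},
    {"tx":-10,"ty":-1.3,"tz":0,"wx":0,"wy":0,"wz":0,"grip":1},
    {"tx":-15,"ty":-2,"tz":0,"wx":0,"wy":0,"wz":0,"grip":1},
    {"tx":-20,"ty":-2.7,"tz":0,"wx":0,"wy":0,"wz":0,"grip":1},
    {"tx":-25,"ty":-3.3,"tz":0,"wx":0,"wy":0,"wz":0,"grip":1},
    {"tx":-30,"ty":-4,"tz":0,"wx":0,"wy":0,"wz":0,"grip":1},
    {"tx":-35,"ty":-4.7,"tz":0,"wx":0,"wy":0,"wz":0,"grip":1},
    {"tx":-40,"ty":-5.4,"tz":0,"wx":0,"wy":0,"wz":0,"grip":1},
  ],
)

```text
clock: 17.85
ee_pos: [0.4937, -0.205, 0.2281]
orientation: [-0.002, 0.729, 0.684, -0.001]
ft_force: [0.7, -0.0, 0.0]
gripper_width: 1.002
grasp_force: 0.0
```

Emit:
play_rows(
  rows=[
    {"tx":-1.8,"ty":-0.2,"tz":1,"wx":0,"wy":0,"wz":0,"grip":1},
    {"tx":-1.8,"ty":-0.2,"tz":3,"wx":0,"wy":0,"wz":0,"grip":1},
    {"tx":-1.8,"ty":-0.2,"tz":5,"wx":0,"wy":0,"wz":0,"grip":1},
    {"tx":-1.8,"ty":-0.2,"tz":6,"wx":0,"wy":0,"wz":0,"grip":1},
    {"tx":-1.8,"ty":-0.2,"tz":6,"wx":0,"wy":0,"wz":0,"grip":1},
    {"tx":-1.8,"ty":-0.2,"tz":6,"wx":0,"wy":0,"wz":0,"grip":1},
    {"tx":-1.8,"ty":-0.2,"tz":6,"wx":0,"wy":0,"wz":0,"grip":1},
    {"tx":-1.8,"ty":-0.2,"tz":6,"wx":0,"wy":0,"wz":0,"grip":1},
  ],
)

```text
clock: 18.65
ee_pos: [0.4933, -0.2216, 0.1716]
orientation: [0.001, 0.729, 0.685, 0.0]
ft_force: [-0.1, 0.6, -0.1]
gripper_width: 1.001
grasp_force: 0.0
```

Run:
```python
from h import *
print(tool()[1])
c=cam("wrist"); im=vision.camera("wrist")[:,:,::-1]; print(proj(c,[[.4917,-.2255,z] for z in(.112,.096,.066,.024)]))
print([(round(d["p"],2),np.round(d["location"],1)) for d in vision.outline_of("wrist","spindle")])
cv2.imwrite("pics/w6.png",im)
```

```text
[ 0.49330083 -0.221647    0.17158945]
[[312.97407333 230.1880729 ]
 [313.06613391 221.5053041 ]
 [313.21048227 207.89097109]
 [313.36751118 193.08066144]]
[(0.75, array([311.2, 209.3]))]
```

View pics/w6.png

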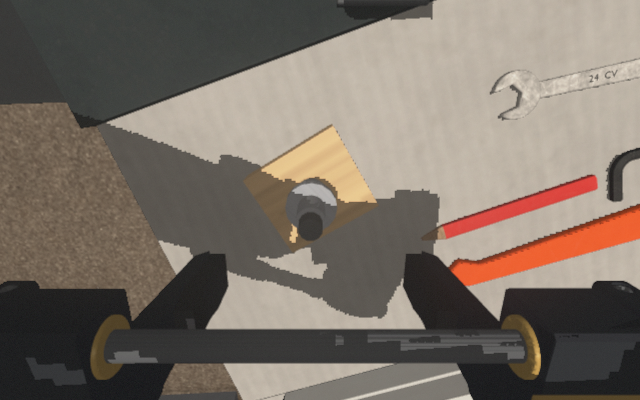

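The wrist view shows the spindle: threaded end at (311,227), collar centre at (312,205), standing upright in the plywood, about 1–2 mm from my estimate. Lowering to grip above the collar (TCP 0.069 keeps the tips off it).

Emit:
play_rows(
  rows=[
    {"tx":-0.2,"ty":-0.3,"tz":1,"wx":0,"wy":0,"wz":0,"grip":1},
    {"tx":-0.2,"ty":-0.3,"tz":3,"wx":0,"wy":0,"wz":0,"grip":1},
    {"tx":-0.2,"ty":-0.3,"tz":6,"wx":0,"wy":0,"wz":0,"grip":1},
    {"tx":-0.2,"ty":-0.3,"tz":8.5,"wx":0,"wy":0,"wz":0,"grip":1},
    {"tx":-0.2,"ty":-0.3,"tz":9.9,"wx":0,"wy":0,"wz":0,"grip":1},
    {"tx":-0.2,"ty":-0.3,"tz":10.1,"wx":0,"wy":0,"wz":0,"grip":0.5},
    {"tx":-0.2,"ty":-0.3,"tz":10.1,"wx":0,"wy":0,"wz":0,"grip":0},
    {"tx":-0.2,"ty":-0.3,"tz":10.1,"wx":0,"wy":0,"wz":0,"grip":0},
  ],
)

```text
clock: 19.55
ee_pos: [0.4905, -0.2239, 0.0707]
orientation: [0.001, 0.729, 0.684, 0.0]
ft_force: [0.8, 0.3, 0.0]
gripper_width: 0.753
grasp_force: 0.0
```

Emit:
play_rows(
  rows=[
    {"tx":0,"ty":0,"tz":0.1,"wx":0,"wy":0,"wz":0,"grip":-0.2},
    {"tx":0,"ty":0,"tz":0.1,"wx":0,"wy":0,"wz":0,"grip":-0.4},
    {"tx":0,"ty":0,"tz":0.1,"wx":0,"wy":0,"wz":0,"grip":-1},
    {"tx":0,"ty":0,"tz":0.1,"wx":0,"wy":0,"wz":0,"grip":-1},
    {"tx":0,"ty":0,"tz":0.1,"wx":0,"wy":0,"wz":0,"grip":-1},
    {"tx":0,"ty":0,"tz":0.1,"wx":0,"wy":0,"wz":0,"grip":-1},
    {"tx":0,"ty":0,"tz":0.1,"wx":0,"wy":0,"wz":0,"grip":-1},
    {"tx":0,"ty":0,"tz":0.1,"wx":0,"wy":0,"wz":0,"grip":-1},
  ],
)

```text
clock: 20.35
ee_pos: [0.4895, -0.2234, 0.0685]
orientation: [0.0, 0.729, 0.684, 0.0]
ft_force: [0.9, -0.1, 0.2]
gripper_width: 0.244
grasp_force: 30.0
```

Run:
```python
from h import *
print(tool()[1:]); im=vision.camera("wrist")[:,:,::-1]; c=cam("wrist"); R,t,_=tool()
print(proj(c,[t+[0,0,d] for d in(.043,.027,-.003)]))
cv2.imwrite("pics/w7.png",cv2.resize(im[150:400,200:430],None,fx=2,fy=2))
```

```text
(array([ 0.48952578, -0.22337749,  0.0684957 ]), {'clock': 20.35, 'joint_positions': array([-4.74402835e-01,  1.76797257e-01,  2.05130613e+00,  3.71650924e-05,
        9.13239486e-01, -4.11376029e-01]), 'qvel': array([-0.00025661,  0.00023889, -0.0008893 ,  0.00110579,  0.00223366,
        0.00029581]), 'tau': array([-8.73345556e-02, -3.89782512e+01, -2.91100681e+01,  4.78893184e-03,
        1.35195530e-01,  6.05850291e-04]), 'ee_pos': array([ 0.48952578, -0.22337749,  0.0684957 ]), 'orientation': array([1.12694339e-04, 7.29043118e-01, 6.84467761e-01, 5.57988752e-05]), 'ft_force': array([ 0.92965935, -0.13303608,  0.17112896]), 'wrist_torque': array([-0.06182848,  0.01628719, -0.00137188]), 'grasp_force': 29.997532088309526, 'gripper_width': 0.24365850486176796})
[[315.25290164 327.00199859]
 [315.22503557 301.66725276]
 [315.18636797 266.51217817]]
```

View pics/w7.png

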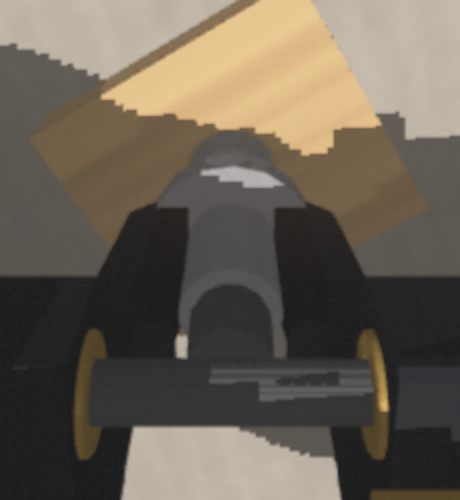

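The gripper holds the 22 mm stub (opening 0.244·88 = 21.5 mm) just above the collar; in the crop the stub's shoulder back edge is at about (232,270) and the collar's back edge at about (230,165).

Run:
```python
from h import *
c=cam("wrist"); R,t,_=tool()
for dy in(-.002,0,.002):
  P=[[t[0],t[1]+dy+.011,.096],[t[0],t[1]+dy+.0085,.112],[t[0],t[1]+dy+.021,.066],[t[0]-.021,t[1]+dy,.066],[t[0],t[1]+dy+.0125,.024]]
  print(dy,((proj(c,P)-[200,150])*2).round(1).tolist())
print(delta([.5646,.0189,.14],-3.5))
```

```text
-0.002 [[227.7, 267.3], [228.3, 326.4], [225.4, 164.7], [148.3, 245.7], [228.1, 136.2]]
0 [[227.0, 258.7], [227.6, 317.1], [224.9, 157.0], [147.5, 238.7], [227.7, 130.1]]
0.002 [[226.4, 250.1], [226.8, 307.8], [224.3, 149.4], [146.7, 231.7], [227.3, 123.9]]
(array([24.65,  5.97, -7.15]), array([ 0.01,  0.  , -0.11]))
```

Emit:
play_rows(
  rows=[
    {"tx":0,"ty":0,"tz":-1,"wx":0,"wy":0,"wz":0,"grip":-1},
    {"tx":0,"ty":0,"tz":-3,"wx":0,"wy":0,"wz":0,"grip":-1},
    {"tx":0,"ty":0,"tz":-6,"wx":0,"wy":0,"wz":0,"grip":-1},
    {"tx":0,"ty":0,"tz":-9,"wx":0,"wy":0,"wz":0,"grip":-1},
    {"tx":0,"ty":0,"tz":-11,"wx":0,"wy":0,"wz":0,"grip":-1},
    {"tx":2.5,"ty":0.6,"tz":-11,"wx":0,"wy":0,"wz":0,"grip":-1},
    {"tx":6,"ty":1.5,"tz":-11,"wx":0,"wy":0,"wz":0,"grip":-1},
    {"tx":10,"ty":2.4,"tz":-11,"wx":0,"wy":0,"wz":0,"grip":-1},
  ],
)

```text
clock: 21.2
ee_pos: [0.5193, -0.1247, 0.1788]
orientation: [-0.0, 0.73, 0.684, -0.0]
ft_force: [1.6, 0.4, -3.5]
gripper_width: 0.241
grasp_force: 30.0
```

Emit:
play_rows(
  rows=[
    {"tx":4,"ty":1,"tz":0,"wx":0,"wy":0,"wz":0,"grip":-1},
    {"tx":8,"ty":2,"tz":0,"wx":0,"wy":0,"wz":0,"grip":-1},
    {"tx":12,"ty":3,"tz":0,"wx":0,"wy":0,"wz":0,"grip":-1},
    {"tx":14.3,"ty":3.5,"tz":0,"wx":0,"wy":0,"wz":0,"grip":-1},
    {"tx":14.8,"ty":3.6,"tz":0,"wx":0,"wy":0,"wz":0,"grip":-1},
    {"tx":14.8,"ty":3.6,"tz":1,"wx":0,"wy":0,"wz":0,"grip":-1},
    {"tx":14.8,"ty":3.6,"tz":2,"wx":0,"wy":0,"wz":0,"grip":-1},
    {"tx":14.8,"ty":3.6,"tz":2.5,"wx":0,"wy":0,"wz":0,"grip":-1},
  ],
)

```text
clock: 22.0
ee_pos: [0.5632, 0.0192, 0.1512]
orientation: [-0.001, 0.729, 0.684, -0.001]
ft_force: [0.1, 1.3, -3.5]
gripper_width: 0.238
grasp_force: 30.0
```

Run:
```python
from h import *
R,t,s=tool(); print(t,s["ft_force"],s["wrist_torque"]); w=vision.camera("wrist")[:,:,::-1]; im=vision.camera("scene")[:,:,::-1]; c=cam("scene")
print("foot",proj(c,t+[0,-.001,-.0685]),"hole",proj(c,[.5645,.0195,.07]),proj(c,[.561,-.039,.07]))
a=cv2.resize(im[100:250,230:380],None,fx=2.6,fy=2.6); b=cv2.resize(w[140:390,220:420],None,fx=1.95,fy=1.95)
h=min(a.shape[0],b.shape[0]);cv2.imwrite("pics/s8.png",np.hstack([a[:h],b[:h]]))
cw=cam("wrist");print("wrist foot",proj(cw,t+[0,-.001,-.0685]),"h1",proj(cw,[.5645,.0195,.07]))
```

```text
[0.56320103 0.01919996 0.15123776] [ 0.13691036  1.28977804 -3.54389993] [-0.03842799  0.10277945 -0.03913988]
foot [[312.77188469 200.0477932 ]] hole [[312.80757981 205.09683233]] [[332.50178161 215.24328361]]
wrist foot [[315.55326292 221.27705006]] h1 [[317.2550534  213.16994873]]
```

View pics/s8.png

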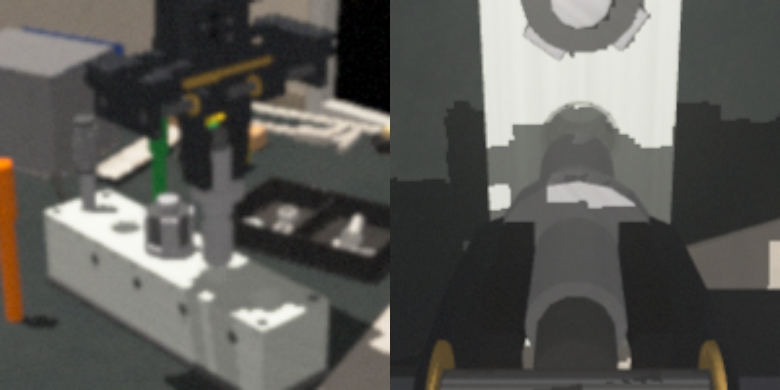

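Scene half: spindle hangs upright just above socket 1 (crop foot ≈ (217,262)), parked tool and drift in place. Wrist half: mouth back edge at crop (580,103), foot back edge at (577,135).

Run:
```python
from h import *
c=cam("wrist"); R,t,_=tool()
u=lambda a,b:[(a-390)/1.95+220,b/1.95+140]
print("t",t,"mouth back edge",back(c,[u(580,103)],.07),"parked centre-ish back",back(c,[u(580,52)],.07))
fz=t[2]-.0685
print("foot back edge (r9.5)",back(c,[u(577,135)],fz),"(r12.5)",back(c,[u(577,135)],fz+.003))
print("shank sides",back(c,[u(540,165),u(612,165)],fz+.02))
```

```text
t [0.56324854 0.01925681 0.15142885] mouth back edge [[0.56560246 0.03492621 0.07      ]] parked centre-ish back [[0.56679383 0.0538681  0.07      ]]
foot back edge (r9.5) [[0.56401328 0.02709248 0.08292885]] (r12.5) [[0.56408437 0.02813484 0.08592885]]
shank sides [[0.55186502 0.02453715 0.10292885]
 [0.57513646 0.02305485 0.10292885]]
```

Emit:
play_rows(
  rows=[
    {"tx":0.3,"ty":0.1,"tz":0,"wx":0,"wy":0,"wz":0,"grip":-1},
    {"tx":0.3,"ty":0.1,"tz":0.4,"wx":0,"wy":0,"wz":0,"grip":-1},
    {"tx":0.3,"ty":0.1,"tz":0.8,"wx":0,"wy":0,"wz":0,"grip":-1},
    {"tx":0.3,"ty":0.1,"tz":1.1,"wx":0,"wy":0,"wz":0,"grip":-1},
    {"tx":0.3,"ty":0.1,"tz":1.3,"wx":0,"wy":0,"wz":0,"grip":-1},
    {"tx":0.3,"ty":0.1,"tz":1.5,"wx":0,"wy":0,"wz":0,"grip":-1},
    {"tx":0.3,"ty":0.1,"tz":1.6,"wx":0,"wy":0,"wz":0,"grip":-1},
    {"tx":0.3,"ty":0.1,"tz":1.6,"wx":0,"wy":0,"wz":0,"grip":-1},
  ],
)

```text
clock: 22.9
ee_pos: [0.566, 0.0233, 0.1373]
orientation: [-0.0, 0.729, 0.684, -0.0]
ft_force: [0.6, 0.7, -2.9]
gripper_width: 0.239
grasp_force: 30.0
```

Emit:
play_rows(
  rows=[
    {"tx":0,"ty":0,"tz":0.1,"wx":0,"wy":0,"wz":0,"grip":-1},
    {"tx":0,"ty":0,"tz":0.2,"wx":0,"wy":0,"wz":0,"grip":-1},
    {"tx":0,"ty":0,"tz":0.3,"wx":0,"wy":0,"wz":0,"grip":-1},
    {"tx":0,"ty":0,"tz":0.4,"wx":0,"wy":0,"wz":0,"grip":-1},
    {"tx":0,"ty":0,"tz":0.5,"wx":0,"wy":0,"wz":0,"grip":-1},
    {"tx":0,"ty":0,"tz":0.6,"wx":0,"wy":0,"wz":0,"grip":-1},
    {"tx":0,"ty":0,"tz":0.6,"wx":0,"wy":0,"wz":0,"grip":-1},
    {"tx":0,"ty":0,"tz":0.6,"wx":0,"wy":0,"wz":0,"grip":-1},
  ],
)

```text
clock: 23.7
ee_pos: [0.5655, 0.0233, 0.1306]
orientation: [-0.0, 0.729, 0.684, -0.001]
ft_force: [-1.7, -0.0, -3.4]
gripper_width: 0.237
grasp_force: 30.0
```

Emit:
play_rows(
  rows=[
    {"tx":0,"ty":-0.03,"tz":0.15,"wx":0,"wy":0,"wz":0,"grip":-1},
    {"tx":0,"ty":-0.03,"tz":0.3,"wx":0,"wy":0,"wz":0,"grip":-1},
    {"tx":0,"ty":-0.03,"tz":0.45,"wx":0,"wy":0,"wz":0,"grip":-1},
    {"tx":0,"ty":-0.03,"tz":0.6,"wx":0,"wy":0,"wz":0,"grip":-1},
    {"tx":0,"ty":-0.03,"tz":0.75,"wx":0,"wy":0,"wz":0,"grip":-1},
    {"tx":0,"ty":-0.03,"tz":0.85,"wx":0,"wy":0,"wz":0,"grip":-1},
    {"tx":0,"ty":-0.03,"tz":0.9,"wx":0,"wy":0,"wz":0,"grip":-1},
    {"tx":0,"ty":-0.03,"tz":0.9,"wx":0,"wy":0,"wz":0,"grip":-1},
  ],
)

```text
clock: 24.5
ee_pos: [0.5656, 0.0233, 0.1222]
orientation: [-0.0, 0.729, 0.684, -0.0]
ft_force: [-3.0, -0.4, -2.1]
gripper_width: 0.243
grasp_force: 30.0
```

Emit:
play_rows(
  rows=[
    {"tx":0,"ty":-0.06,"tz":0.15,"wx":0,"wy":0,"wz":0,"grip":-1},
    {"tx":0,"ty":-0.06,"tz":0.3,"wx":0,"wy":0,"wz":0,"grip":-1},
    {"tx":0,"ty":-0.06,"tz":0.45,"wx":0,"wy":0,"wz":0,"grip":-1},
    {"tx":0,"ty":-0.06,"tz":0.55,"wx":0,"wy":0,"wz":0,"grip":-1},
    {"tx":0,"ty":-0.06,"tz":0.65,"wx":0,"wy":0,"wz":0,"grip":-1},
    {"tx":0,"ty":-0.06,"tz":0.75,"wx":0,"wy":0,"wz":0,"grip":-1},
    {"tx":0,"ty":-0.06,"tz":0.8,"wx":0,"wy":0,"wz":0,"grip":-1},
    {"tx":0,"ty":-0.06,"tz":0.8,"wx":0,"wy":0,"wz":0,"grip":-1},
  ],
)

```text
clock: 25.3
ee_pos: [0.5648, 0.0234, 0.1138]
orientation: [-0.0, 0.729, 0.684, -0.0]
ft_force: [-2.8, 0.5, -1.1]
gripper_width: 0.245
grasp_force: 30.1
```

Emit:
play_rows(
  rows=[
    {"tx":0,"ty":0,"tz":0.2,"wx":0,"wy":0,"wz":0,"grip":-1},
    {"tx":0,"ty":0,"tz":0.4,"wx":0,"wy":0,"wz":0,"grip":-1},
    {"tx":0,"ty":0,"tz":0.6,"wx":0,"wy":0,"wz":0,"grip":-1},
    {"tx":0,"ty":0,"tz":0.8,"wx":0,"wy":0,"wz":0,"grip":-1},
    {"tx":0,"ty":0,"tz":1.0,"wx":0,"wy":0,"wz":0,"grip":-1},
    {"tx":0,"ty":0,"tz":1.2,"wx":0,"wy":0,"wz":0,"grip":-1},
    {"tx":0,"ty":0,"tz":1.4,"wx":0,"wy":0,"wz":0,"grip":-1},
    {"tx":0,"ty":0,"tz":1.5,"wx":0,"wy":0,"wz":0,"grip":-1},
  ],
)

```text
clock: 26.1
ee_pos: [0.5647, 0.0234, 0.0989]
orientation: [-0.0, 0.729, 0.684, -0.0]
ft_force: [-5.2, 0.1, 0.4]
gripper_width: 0.237
grasp_force: 30.1
```

Emit:
play_rows(
  rows=[
    {"tx":0,"ty":-0.05,"tz":0.2,"wx":0,"wy":0,"wz":0,"grip":-1},
    {"tx":0,"ty":-0.05,"tz":0.4,"wx":0,"wy":0,"wz":0,"grip":-1},
    {"tx":0,"ty":-0.05,"tz":0.6,"wx":0,"wy":0,"wz":0,"grip":-1},
    {"tx":0,"ty":-0.05,"tz":0.8,"wx":0,"wy":0,"wz":0,"grip":-1},
    {"tx":0,"ty":-0.05,"tz":1.0,"wx":0,"wy":0,"wz":0,"grip":-1},
    {"tx":0,"ty":-0.05,"tz":1.2,"wx":0,"wy":0,"wz":0,"grip":-1},
    {"tx":0,"ty":-0.05,"tz":1.4,"wx":0,"wy":0,"wz":0,"grip":-1},
    {"tx":0,"ty":-0.05,"tz":1.4,"wx":0,"wy":0,"wz":0,"grip":-1},
  ],
)

```text
clock: 26.9
ee_pos: [0.5643, 0.0234, 0.0845]
orientation: [-0.0, 0.729, 0.684, -0.0]
ft_force: [-2.3, -0.0, -5.1]
gripper_width: 0.235
grasp_force: 30.0
```

Emit:
play_rows(
  rows=[
    {"tx":0,"ty":0,"tz":0.1,"wx":0,"wy":0,"wz":0,"grip":-1},
    {"tx":0,"ty":0,"tz":0.2,"wx":0,"wy":0,"wz":0,"grip":-1},
    {"tx":0,"ty":0,"tz":0.3,"wx":0,"wy":0,"wz":0,"grip":-1},
    {"tx":0,"ty":0,"tz":0.35,"wx":0,"wy":0,"wz":0,"grip":-1},
    {"tx":0,"ty":0,"tz":0.4,"wx":0,"wy":0,"wz":0,"grip":-1},
    {"tx":0,"ty":0,"tz":0.45,"wx":0,"wy":0,"wz":0,"grip":-1},
    {"tx":0,"ty":0,"tz":0.45,"wx":0,"wy":0,"wz":0,"grip":-1},
    {"tx":0,"ty":0,"tz":0.45,"wx":0,"wy":0,"wz":0,"grip":-1},
  ],
)

```text
clock: 27.7
ee_pos: [0.5651, 0.0234, 0.081]
orientation: [0.0, 0.729, 0.684, 0.0]
ft_force: [-2.0, 0.7, -5.2]
gripper_width: 0.24
grasp_force: 30.0
```

Emit:
play_rows(
  rows=[
    {"tx":0,"ty":0,"tz":0.05,"wx":0,"wy":0,"wz":0,"grip":-1},
    {"tx":0,"ty":0,"tz":0.1,"wx":0,"wy":0,"wz":0,"grip":-1},
    {"tx":0,"ty":0,"tz":0.15,"wx":0,"wy":0,"wz":0,"grip":-1},
    {"tx":0,"ty":0,"tz":0.2,"wx":0,"wy":0,"wz":0,"grip":-1},
    {"tx":0,"ty":0,"tz":0.25,"wx":0,"wy":0,"wz":0,"grip":-1},
    {"tx":0,"ty":0,"tz":0.3,"wx":0,"wy":0,"wz":0,"grip":-1},
    {"tx":0,"ty":0,"tz":0.3,"wx":0,"wy":0,"wz":0,"grip":-1},
    {"tx":0,"ty":0,"tz":0.3,"wx":0,"wy":0,"wz":0,"grip":-1},
  ],
)

```text
clock: 28.5
ee_pos: [0.5652, 0.0234, 0.0804]
orientation: [0.0, 0.729, 0.684, 0.0]
ft_force: [-8.9, 0.3, 12.4]
gripper_width: 0.241
grasp_force: 30.0
```

Hard stop at TCP 0.0804 (expected seat 0.0805): collar is on the block. Ease off, release, retreat.

Emit:
play_rows(
  rows=[
    {"tx":0,"ty":0,"tz":-0.15,"wx":0,"wy":0,"wz":0,"grip":-1},
    {"tx":0,"ty":0,"tz":-0.2,"wx":0,"wy":0,"wz":0,"grip":-0.3},
    {"tx":0,"ty":0,"tz":-0.2,"wx":0,"wy":0,"wz":0,"grip":0.3},
    {"tx":0,"ty":0,"tz":-0.2,"wx":0,"wy":0,"wz":0,"grip":0.3},
    {"tx":0,"ty":0,"tz":-0.2,"wx":0,"wy":0,"wz":0,"grip":0.3},
    {"tx":0,"ty":0,"tz":-2,"wx":0,"wy":0,"wz":0,"grip":0.3},
    {"tx":0,"ty":0,"tz":-6,"wx":0,"wy":0,"wz":0,"grip":0.3},
    {"tx":0,"ty":0,"tz":-10,"wx":0,"wy":0,"wz":0,"grip":0.3},
  ],
)

```text
clock: 29.3
ee_pos: [0.5639, 0.0234, 0.1778]
orientation: [-0.001, 0.729, 0.684, -0.001]
ft_force: [0.3, 0.1, -0.4]
gripper_width: 0.648
grasp_force: 0.0
```

Emit:
play_rows(
  rows=[
    {"tx":0,"ty":0,"tz":-3,"wx":0,"wy":0,"wz":0,"grip":0.3},
    {"tx":-4,"ty":0,"tz":-5,"wx":0,"wy":0,"wz":0,"grip":0.3},
    {"tx":-8,"ty":0,"tz":-5,"wx":0,"wy":0,"wz":0,"grip":0.3},
    {"tx":-8,"ty":0,"tz":-5,"wx":0,"wy":0,"wz":0,"grip":0.3},
    {"tx":-8,"ty":0,"tz":-5,"wx":0,"wy":0,"wz":0,"grip":0.3},
    {"tx":-8,"ty":0,"tz":-5,"wx":0,"wy":0,"wz":0,"grip":0.3},
    {"tx":-8,"ty":0,"tz":-5,"wx":0,"wy":0,"wz":0,"grip":0.3},
    {"tx":-8,"ty":0,"tz":-5,"wx":0,"wy":0,"wz":0,"grip":0.3},
  ],
)

```text
clock: 30.1
ee_pos: [0.5595, -0.0555, 0.2274]
orientation: [-0.0, 0.729, 0.685, -0.0]
ft_force: [0.2, -0.2, 0.4]
gripper_width: 0.655
grasp_force: 0.0
```

Run:
```python
from h import *
print(tool()[1])
for n in("scene","wrist","top"):
    im=vision.camera(n); c=cam(n)
    print(n,"pred spindle mid, top:",proj(c,[[.5646,.0195,.096],[.5646,.0195,.124]]).round(1).tolist(),"drift grip",proj(c,[.575,.1885,.13]).round(1).tolist())
    for l in("spindle","drift"): 
        for d in vision.outline_of(n,l):
            ys,xs=np.where(d["region"]); print(l,round(d["p"],2),np.round(d["location"],1),d["region"].sum(),(xs.min(),xs.max(),ys.min(),ys.max()))
```

```text
[ 0.55952262 -0.05548113  0.22743436]
scene pred spindle mid, top: [[312.8, 193.9], [312.7, 181.5]] drift grip [[262.6, 155.7]]
spindle 0.78 [311.4 201.3] 318 (np.int64(304), np.int64(321), np.int64(180), np.int64(207))
drift 0.83 [232.6 185.1] 515 (np.int64(224), np.int64(237), np.int64(160), np.int64(222))
drift 0.71 [312.8 162. ] 290 (np.int64(308), np.int64(318), np.int64(146), np.int64(179))
drift 0.6 [289.7 151.4] 231 (np.int64(286), np.int64(294), np.int64(138), np.int64(173))
drift 0.54 [263.4 161. ] 344 (np.int64(256), np.int64(267), np.int64(144), np.int64(180))
wrist pred spindle mid, top: [[315.4, 103.5], [315.5, 104.6]] drift grip [[315.2, -220.8]]
spindle 0.96 [315.1  99.2] 1958 (np.int64(292), np.int64(341), np.int64(75), np.int64(125))
drift 0.28 [315.  123.7] 11546 (np.int64(272), np.int64(359), np.int64(0), np.int64(201))
top pred spindle mid, top: [[315.4, 210.0], [315.2, 209.2]] drift grip [[239.8, 202.9]]
spindle 0.56 [314.5 210.7] 150 (np.int64(307), np.int64(318), np.int64(202), np.int64(218))
drift 0.71 [241.3 166.6] 124 (np.int64(234), np.int64(249), np.int64(159), np.int64(174))
drift 0.66 [274.7 170.5] 124 (np.int64(270), np.int64(282), np.int64(161), np.int64(176))
drift 0.61 [272.7 208.5] 1979 (np.int64(234), np.int64(334), np.int64(191), np.int64(228))
drift 0.56 [239.6 203.8] 97 (np.int64(234), np.int64(246), np.int64(199), np.int64(208))
drift 0.54 [243.9 249.9] 95 (np.int64(239), np.int64(253), np.int64(244), np.int64(251))
```

```bash
python3 -c "
from rig import r
print(r.close_job())"
```

```text
the job is handed in; nothing more can be done
None
```

I handed the job in at about 30 s on the robot's clock. The spindle is seated in socket 1, the clear one (socket 3 had a slug, socket 0 was not probed). The drift punch is back in its own hole and the parked tool was not touched. The hand-in returned no verdict.

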